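# Feel round the joint face of an alternator end cover

### The job

Feel the joint face of the alternator end cover for burrs: with the gripper shut, run the fingertips round its rim from the green pad, over the three yellow pads in turn, to the red pad, touching each pad lightly and staying down within a centimetre or so of the rim in between. Touch only: do not lift or shift the cover, never press its sprung plate down hard onto its stop, and leave everything else on the bench where it is. Finish with the fingers clear above the cover.

Things in the scene. Friction and masses are not known exactly. Their poses are not given: they have to be found in the camera images.
- nest: Fixed round blue base, 196 mm across, standing on the bench; origin at the centre of its underside, z up. It carries the sprung aluminium plate (192 mm across, upper face 45 mm above the bench when at rest) on which the end cover lies.
- plate (a joint): Sprung plate under the cover: how far it is pressed down, in m. 0 = up against its upper stop (rest), 0.012 = bottom stop. It starts to yield at about 1 to 4 N of push on the cover, then takes 0.6 N more per mm, and springs back up when let go. Keep it under 0.010.
- cover: Loose grey alternator end cover, 0.6 kg: open cup, 142 mm across, 45 mm high, mouth up on the plate, its bolt ears (22 mm high) between four brass pegs. Origin: centre of underside, 45 mm above the bench; z up. Rim flat, 16 mm wide, mean radius 63 mm, 90 mm above the bench. Five pads on the rim 45 degrees apart: green at -y, yellow over the +x half, red at +y (counter-clockwise from above).
- pad0: The green pad, number 1 of 5 in the order of touching: a low dome 16 mm across and 3 mm high on a painted patch of its colour (26 mm along the rim), fixed on the cover's rim; origin at the centre of its underside, on the rim face, axes as the cover's.
- pad1: The first yellow pad, number 2 of 5 in the order of touching: a low dome 16 mm across and 3 mm high on a painted patch of its colour (26 mm along the rim), fixed on the cover's rim; origin at the centre of its underside, on the rim face, axes as the cover's.
- pad2: The second yellow pad, number 3 of 5 in the order of touching: a low dome 16 mm across and 3 mm high on a painted patch of its colour (26 mm along the rim), fixed on the cover's rim; origin at the centre of its underside, on the rim face, axes as the cover's.
- pad3: The third yellow pad, number 4 of 5 in the order of touching: a low dome 16 mm across and 3 mm high on a painted patch of its colour (26 mm along the rim), fixed on the cover's rim; origin at the centre of its underside, on the rim face, axes as the cover's.
- pad4: The red pad, number 5 of 5 in the order of touching: a low dome 16 mm across and 3 mm high on a painted patch of its colour (26 mm along the rim), fixed on the cover's rim; origin at the centre of its underside, on the rim face, axes as the cover's.
- gap0 (a point): Point on the middle of the rim face (90 mm above the bench at rest), half-way along the arc between the green pad and the first yellow pad. Bare rim, no mark to be seen.
- gap1 (a point): Point on the middle of the rim face (90 mm above the bench at rest), half-way along the arc between the first yellow pad and the second yellow pad. Bare rim, no mark to be seen.
- gap2 (a point): Point on the middle of the rim face (90 mm above the bench at rest), half-way along the arc between the second yellow pad and the third yellow pad. Bare rim, no mark to be seen.
- gap3 (a point): Point on the middle of the rim face (90 mm above the bench at rest), half-way along the arc between the third yellow pad and the red pad. Bare rim, no mark to be seen.
- bearing: Bystander: loose steel ball-bearing ring, 40 mm across, 14 mm high, lying flat near the nest; origin under its centre.
- pulley: Bystander: loose dark steel pulley, 56 mm across, 38 mm high, near the nest; origin under its centre.
- socket: Bystander: loose steel socket, 24 mm across, 32 mm high, upright near the nest; origin under its centre.
- wrench: Bystander: loose steel wrench lying flat to the robot's right; origin in the middle of its underside, lying along its x axis.
- driver: Bystander: loose screwdriver with red handle lying to the robot's right; origin on its underside, lying along its x axis.
- can: Bystander: loose upright can with yellow label, 52 mm across, 150 mm high, to the robot's left; origin under its centre.
- relay: Bystander: loose black relay, 30 x 30 x 40 mm, to the robot's left; origin under its centre.
Mind the look-alikes: they are no part of the job. Leave any orange look-alike of the cover alone.

How it is judged:
By the outcome, as a careful person would: the job done as asked, in the order asked, and still so for the second after the job is handed in, with the robot touching nothing.
It also fails if it takes over 51 s, if anything falls off the work surface, if the arm or the gripper's body presses on something with over 40 N, if the wrist force passes 120 N, or if a joint passes its speed limit or range.

### The arm

A 7-joint arm with a two-finger parallel gripper is mounted at the origin on the work surface. World frame = base frame: x ahead of the robot, y to its left, z up, the work surface at z = 0. Lengths are in m, angles in rad, forces in N, time in s.
With the tool pointing down it reaches from about 0.425 to 1.025 m from the base axis. Payload 3.6 kg.
Tool frame: the origin (TCP) lies on the centre line of the jaws, within the pads' length; the fingertips stand 22 mm ahead of it and the grasp point (between the pads) lies 3 mm ahead of it; z points along the fingers, y is the direction in which the jaws open and shut (so a half turn about z gives the same grasp; the last joint's range is limited). The gripper opens to 85 mm and grips with 20 to 120 N. Pads are 22 mm wide; open, the fingers measure 114 mm over their backs; the gripper's body (76 mm by 85 mm) begins 54 mm behind the grasp point. The pads swing forward as they close: fully open they stand 13 mm farther back than shut.
Start: joints at [-1.28, 0.591, 0.048, 1.609, -0.033, 0.943, -0.034], TCP at [0.272, 0.672, 0.253] pointing down, gripper open.
Joint ranges: [-2.69, 2.69], [-0.47, 2.24], [-1.27, 1.36], [0.19, 2.51], [-1.53, 4.68], [0.08, 2.07], [-3.09, 3.09]. Speed limits (rad/s): [2.57, 2.57, 3.14, 3.14, 3.14, 3.14, 3.14].

### API

Orientations are given as [roll, pitch, yaw] about the fixed x, y, z axes, in that order (R = Rz(yaw) Ry(pitch) Rx(roll)).
In Python, from bench import arm, cams, read_t, read_joint_pos, read_dq, read_tau, read_ee_pos, read_tool_rot, read_wrist_force, read_torque, read_gripper_width gives the robot as it stands. Calls block until the motion is done:
- arm.move_to(position, orientation): joint-space move of the TCP to a pose.
- arm.movel(position, vel=0.15, frame=None, force_limit=None): straight line of the TCP; frame=None keeps the orientation; vel is the mean speed in m/s. With force_limit (N) it stops when the force on the tool has changed by that much, and returns True; else False.
- arm.goto_joints(angles): joint-space move.
- arm.gripper_to(opening, force=None): finger opening in m; force is the grip in N (None keeps the last); returns when the fingers have stopped.
- arm.wait(seconds).
- arm.inverse_kinematics(position, orientation): joint angles nearest the present ones, or None.
- cams.snapshot(name): name is "scene" or "top"; returns (picture, depth): 400x640x3 uint8, red, green, blue; 400x640 float32, m along the optical axis (not along the pixel's ray), 0 where there is no reading.
- cams.camera_params(name): a dict with "intrinsics" (3x3 intrinsics, pixels), "distortion" ([k1, k2, p1, p2, k3] as OpenCV has them; the pictures are not rectified), "R" (3x3) and "t" (3): a world point X has camera coordinates R X + t. Camera axes: x right, y down, z forward; pixel columns grow to the right and rows downward; lengths in m; the calibration is good to about 2 mm. A picture is of the moment at which its call begins. camera_params takes no time and is no camera call.
A pose or a line that the arm cannot do raises arm.IKError and nothing moves.
- arm.sign_off(): hands the job in, once; it reports no verdict.
Readings, each from a call of its own:
- read_t(): time.
- read_joint_pos(): joint angles.
- read_dq(): joint speeds.
- read_tau(): joint torques, N m.
- read_ee_pos(): TCP position.
- read_tool_rot(): TCP orientation.
- read_wrist_force(): force on the tool from outside, world axes, zero at the start.
- read_torque(): the same for the moment, N m.
- read_gripper_width(): finger opening in m.
Only numpy, scipy, OpenCV 4.12 (cv2) and the standard library are available. Lean on these libraries where they do the work, as an engineer would, in place of code of your own. Each camera call takes 0.05 s, during which the arm holds its last target.

## Working session

There is one attempt and no reset: what is moved stays moved. The work goes in short steps, each a Python script; the robot and the scene stay as the last script left them, time stands still between calls to the robot, and variables do not carry over. Pictures are saved under pics/ and viewed, and the job is handed in when it is done.

```bash
ls; mkdir -p pics; python3 - <<'E'
from bench import arm,cams,read_t,read_joint_pos,read_ee_pos
import cv2,numpy as np
for n in("scene","top"):
    p,d=cams.snapshot(n); cv2.imwrite(f"pics/{n}0.png",p[:,:,::-1]); np.save(f"pics/{n}0d.npy",d)
    c=cams.camera_params(n); print(n,c["intrinsics"],c["distortion"],c["R"],c["t"])
print(read_t(),read_ee_pos())
E
```

```text
pics
scene [[368.49881467   0.         315.64381284]
 [  0.         368.49881467 208.21142385]
 [  0.           0.           1.        ]] [0.01575101 0.         0.         0.         0.        ] [[-0.04444094  0.99897043 -0.00911459]
 [ 0.64853325  0.02190895 -0.76087096]
 [-0.7598879  -0.03972494 -0.6488392 ]] [ 0.07383802 -0.28670758  1.4891169 ]
top [[411.5074454    0.         320.80440135]
 [  0.         411.5074454  200.15029886]
 [  0.           0.           1.        ]] [-0.02924066  0.          0.          0.          0.        ] [[ 0.02831457 -0.99941078  0.01940065]
 [-0.99556327 -0.02993723 -0.08920506]
 [ 0.0897333  -0.01678877 -0.99582432]] [-0.07584915  0.52854928  1.53326013]
0.1 [0.27185645 0.67132171 0.25222977]
```

View pics/scene0.png

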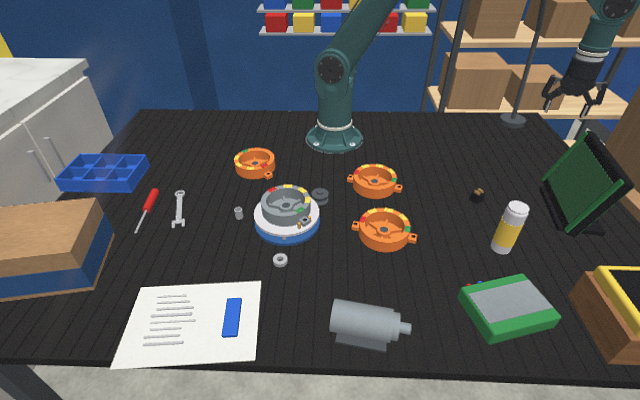

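View pics/top0.png

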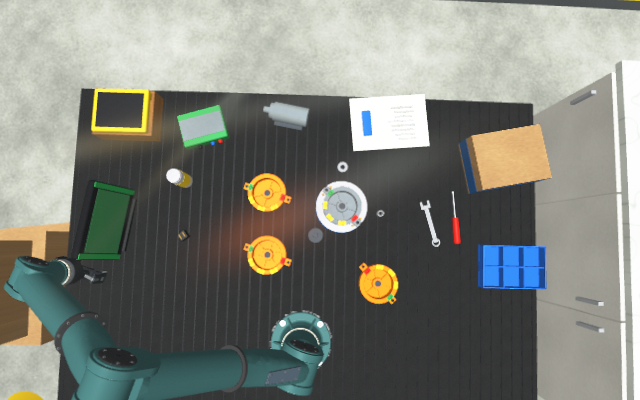

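The scene view shows the grey cover on the blue and white nest at about (287,205), and the top view shows it at (342,206). Candidates in the top view are the grey cover at (342,206) and orange look-alikes at (267,192), (267,255) and (378,284). I choose the grey one because it lies on the sprung plate. Next is a close crop to check it.

```bash
python3 - <<'E'
import cv2,numpy as np
a=cv2.imread("pics/top0.png")[170:245,305:385]; b=cv2.imread("pics/scene0.png")[170:250,245:330]
a=cv2.resize(a,(400,375),interpolation=cv2.INTER_NEAREST); b=cv2.resize(b,(400,375),interpolation=cv2.INTER_NEAREST)
cv2.imwrite("pics/crop0.png",np.hstack([a,b]))
E
```

```text
(no output)
```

View pics/crop0.png

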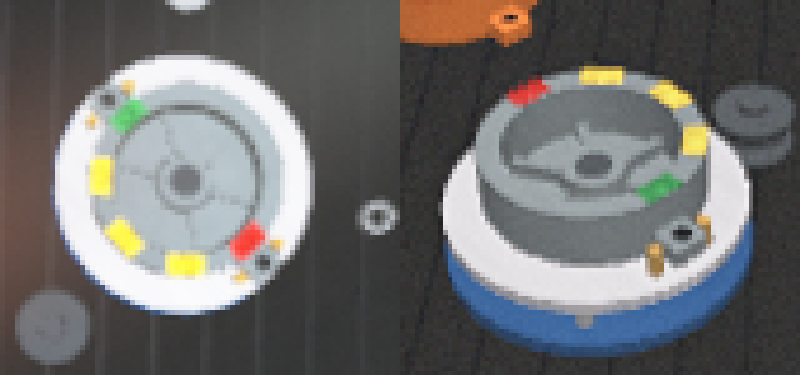

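The crop confirms the grey cover. In the top view green is at about (331,193), the yellows at (325,205), (330,218) and (342,223), and red at (354,218). The brass pegs and ears are beside green and red. Next I locate the pads in both views.

```bash
cat > loc.py <<'E'
import cv2,numpy as np
from scipy.optimize import least_squares
def ray(c,uv):
    K,D,R,t=[np.array(c[k],float) for k in("intrinsics","distortion","R","t")]
    n=cv2.undistortPoints(np.array([[uv]],float),K,D)[0,0]
    return -R.T@t, R.T@np.array([n[0],n[1],1])
def onplane(c,uv,z):
    o,d=ray(c,uv); return (o+d*(z-o[2])/d[2])
def pads(img,c,box,z=0.0905):
    x0,y0,x1,y1=box
    h=cv2.cvtColor(img[y0:y1,x0:x1],cv2.COLOR_RGB2HSV); out=[]
    for nm,lo,hi in(("g",50,80),("y",22,34),("r",0,8)):
        H=h[...,0]; m=((H>=lo)&(H<=hi)) if nm!="r" else ((H<=hi)|(H>=172))
        m=(m&(h[...,1]>110)&(h[...,2]>80)).astype(np.uint8)
        n,l,s,ce=cv2.connectedComponentsWithStats(m)
        for i in range(1,n):
            if s[i,4]>=8:
                w=np.where(l==i,h[...,1].astype(float),0); 
                uv=ce[i]+[x0,y0]; out.append((nm,s[i,4],uv.round(1),onplane(c,uv,z)))
    return out
def fit(P):  # ordered 5 pts (xy), green..red CCW
    P=np.array(P)[:,:2]
    a=np.radians([-90,-45,0,45,90]); q=.063*np.c_[np.cos(a),np.sin(a)]
    pc,qc=P.mean(0),q.mean(0)
    A=(q-qc); B=P-pc
    th=np.arctan2((A[:,0]*B[:,1]-A[:,1]*B[:,0]).sum(),(A*B).sum())
    R=np.array([[np.cos(th),-np.sin(th)],[np.sin(th),np.cos(th)]])
    c=pc-R@qc; res=P-(q@R.T+c); return c,th,res
E
python3 - <<'E'
from loc import *
from bench import cams
for n,box in(("top",(312,180,372,235)),("scene",(258,178,318,226))):
    img=cv2.imread(f"pics/{n}0.png")[:,:,::-1].copy(); c=cams.camera_params(n)
    o=pads(img,c,box)
    for k in o: print(n,k[0],k[1],k[2],k[3].round(4))
    g=[k[3] for k in o if k[0]=="g"][:1];r=[k[3] for k in o if k[0]=="r"][:1]
    y=[k[3] for k in o if k[0]=="y"]
    y=sorted(y,key=lambda p:np.hypot(*(p-g[0])[:2]))
    if len(g+y+r)==5:
        c0,th,res=fit(g+y+r); print("fit",c0.round(4),np.degrees(th).round(2),(res*1000).round(1).tolist())
E
```

```text
top g 19 [330.3 192.6] [ 0.5532 -0.093   0.0905]
top y 26 [324.6 205. ] [ 0.5074 -0.0736  0.0905]
top y 28 [329.3 217. ] [ 0.4645 -0.0916  0.0905]
top y 26 [341.8 222.5] [ 0.4459 -0.1372  0.0905]
top r 30 [353.9 217.7] [ 0.4644 -0.1807  0.0905]
fit [ 0.5086 -0.1367] 135.03 [[0.1, -0.9], [-1.2, 0.2], [0.5, 0.6], [0.3, -0.5], [0.3, 0.6]]
scene g 26 [299.6 209.6] [ 0.5572 -0.0924  0.0905]
scene y 33 [287.1 185.5] [ 0.4491 -0.1379  0.0905]
scene y 33 [302.  189.6] [ 0.4674 -0.0924  0.0905]
scene y 30 [307.  199.5] [ 0.5127 -0.0748  0.0905]
scene r 27 [271.6 188.9] [ 0.4669 -0.1819  0.0905]
fit [ 0.5121 -0.1374] 134.81 [[0.4, 0.6], [0.4, -0.3], [-0.3, 0.4], [0.0, -0.7], [-0.5, -0.0]]
```

```bash
python3 - <<'E'
from bench import *
from bench import arm,read_t,read_tool_rot,read_wrist_force,read_ee_pos,read_gripper_width,cams
import numpy as np,cv2
from loc import *
print(read_tool_rot(), read_wrist_force(), read_gripper_width(), read_t())
for n in["scene","top"]:
    d=np.load(f"pics/{n}0d.npy"); c=cams.camera_params(n)
    # heights of points from depth, max z in strip between start and cover
    K=c["intrinsics"]; v,u=np.mgrid[0:400,0:640]
    nn=cv2.undistortPoints(np.c_[u.ravel(),v.ravel()].astype(float)[:,None],K,np.array(c["distortion"]))[:,0]
    X=np.c_[nn,np.ones(len(nn))]*d.ravel()[:,None]; W=(X-c["t"])@c["R"]
    for lo in np.arange(-.2,.8,.1):
        m=(d.ravel()>0)&(W[:,1]>lo)&(W[:,1]<lo+.1)&(W[:,0]>.35)&(W[:,0]<.85); print(n,lo.round(1),W[m,2].max().round(3) if m.any() else None)
for p in [(0.27,.67,.4),(.5549,-.0925,.4),(.5549,-.0925,.15)]:
  for y in (0,np.pi/2,-np.pi/2,2.7):
    q=arm.inverse_kinematics(list(p),[np.pi,0,y]); print(p,round(y,2),None if q is None else np.round(q,2))
E
```

```text
[-3.13949418e+00  1.14137700e-04  2.75689773e+00] [-0.3273709   0.46695572  0.53684168] 0.08558189755089658 0.1
scene -0.2 0.091
scene -0.1 0.092
scene 0.0 0.073
scene 0.1 0.067
scene 0.2 0.046
scene 0.3 0.05
scene 0.4 0.152
scene 0.5 0.125
scene 0.6 0.204
scene 0.7 0.207
top -0.2 0.099
top -0.1 0.098
top 0.0 0.08
top 0.1 0.071
top 0.2 0.054
top 0.3 0.058
top 0.4 0.158
top 0.5 0.129
top 0.6 0.207
top 0.7 0.212
(0.27, 0.67, 0.4) 0 [-1.73  0.58  0.81  1.48 -0.43  1.27 -2.44]
(0.27, 0.67, 0.4) 1.57 [-1.5   0.5   0.39  1.46 -0.2   1.22 -1.08]
(0.27, 0.67, 0.4) -1.57 [-0.96  0.51 -0.46  1.44  0.23  1.25  1.7 ]
(0.27, 0.67, 0.4) 2.7 [-1.3   0.48  0.08  1.45 -0.04  1.21 -0.09]
(0.5549, -0.0925, 0.4) 0 [-0.75  0.44  1.19  1.84 -0.44  1.17 -0.98]
(0.5549, -0.0925, 0.4) 1.57 [-0.47  0.29  0.71  1.83 -0.21  1.1   0.32]
(0.5549, -0.0925, 0.4) -1.57 [-0.75  0.44  1.2   1.84 -0.45  1.17 -2.55]
(0.5549, -0.0925, 0.4) 2.7 [-0.37  0.27  0.58  1.83 -0.16  1.09  1.4 ]
(0.5549, -0.0925, 0.15) 0 [-0.4   0.64  0.7   2.08 -0.67  0.66 -0.82]
(0.5549, -0.0925, 0.15) 1.57 [-0.17  0.56  0.36  2.07 -0.35  0.57  0.43]
(0.5549, -0.0925, 0.15) -1.57 [ 0.35  0.55 -0.36  2.04  0.34  0.6   2.9 ]
(0.5549, -0.0925, 0.15) 2.7 [-0.    0.54  0.12  2.06 -0.12  0.55  1.33]
```

```bash
python3 - <<'E'
from bench import arm,read_t,read_tool_rot,read_wrist_force,read_ee_pos,read_gripper_width,read_joint_pos,cams
import numpy as np,cv2
c=np.array([.5103,-.137]);th=np.radians(134.9)
g=c+.063*np.array([np.cos(th-np.pi/2),np.sin(th-np.pi/2)])
arm.movel([.272,.672,.36],vel=.25); print(read_t())
arm.move_to([g[0],g[1],.28],[np.pi,0,np.pi/2]); print(read_t(),read_joint_pos())
arm.gripper_to(0.0,20); print(read_t(),read_gripper_width())
arm.movel([g[0],g[1],.15],vel=.15); print(read_t(),read_ee_pos(),read_tool_rot())
F=[]
for i in range(8): F.append(read_wrist_force()); arm.wait(.02)
print(np.round(F,2),read_t())
for n in("scene","top"):
    p,d=cams.snapshot(n); cv2.imwrite(f"pics/{n}1.png",p[:,:,::-1])
a=cv2.imread("pics/top1.png")[150:245,290:400]; b=cv2.imread("pics/scene1.png")[130:250,235:345]
cv2.imwrite("pics/crop1.png",np.hstack([cv2.resize(a,(400,375)),cv2.resize(b,(400,375))]))
E
```

```text
0.675
3.5583 [-0.442244    0.43332875  0.7182354   1.97402164 -0.37133168  0.86731466
  0.47714692]
4.325 -1.8213251283589865e-06
5.3417 [ 0.55555561 -0.09286611  0.15069414] [3.14008468e+00 3.44608217e-04 1.57061152e+00]
[[-0.66  0.22 -0.96]
 [ 0.81  0.66  0.65]
 [ 0.69  0.1   0.42]
 [-0.09  1.25  0.65]
 [ 0.05 -0.37  0.77]
 [-0.26  0.1  -0.47]
 [-0.17 -0.04  0.18]
 [ 0.16 -1.17  0.56]] 5.475
```

View pics/crop1.png

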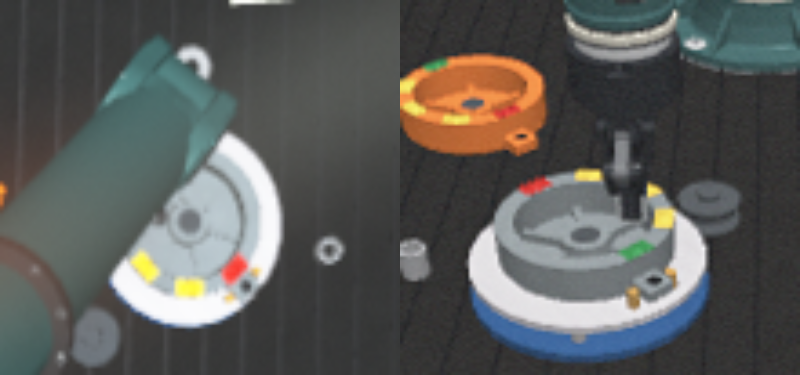

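The crop shows the shut fingers above the green side, with nothing disturbed. Wrist noise is about 0.6 N, so I'll probe the green pad with a 2.5 N limit and confirm with an averaged force.

```bash
cat > mv.py <<'E'
from bench import arm,read_t,read_wrist_force,read_ee_pos,cams
import numpy as np,cv2
c=np.array([.5103,-.137]);th=np.radians(134.9)
def pt(deg,z): a=th+np.radians(deg); return [c[0]+.063*np.cos(a),c[1]+.063*np.sin(a),z]
def favg(n=10):
    F=[]
    for i in range(n): F.append(read_wrist_force()); arm.wait(.01)
    return np.mean(F,0)
E
python3 - <<'E'
from mv import *
arm.movel(pt(-90,.123),vel=.1); arm.wait(.1); f0=favg()
print(read_t(),read_ee_pos(),f0.round(2))
h=arm.movel(pt(-90,.109),vel=.02,force_limit=2.5)
print(h,read_t(),read_ee_pos(),(favg()-f0).round(2))
p,d=cams.snapshot("scene"); cv2.imwrite("pics/crop2.png",cv2.resize(p[150:250,235:345,::-1],(660,600)))
E
```

```text
6.175 [ 0.55529409 -0.0927189   0.12348351] [ 0.19 -0.04  0.13]
True 6.6917 [ 0.55501645 -0.09251536  0.1131653 ] [0.33 0.14 2.98]
```

View pics/crop2.png

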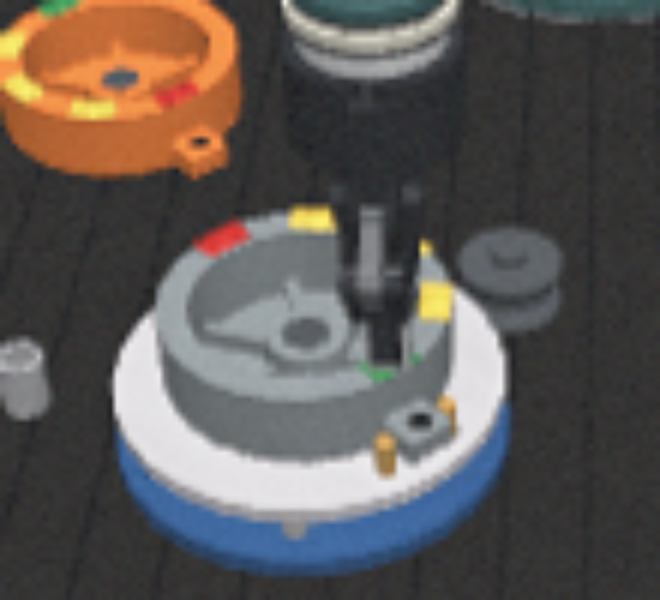

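The scene crop shows the tips centred on the green patch, with green visible on both sides, and the contact read 2.9 N. I'm continuing round the rim, hovering about 6 mm above it and touching each pad vertically.

```bash
python3 - <<'E'
from mv import *
Z=.118
arm.movel(pt(-90,Z),vel=.05)
for k in range(2):
    a0=-90+45*k
    for j in range(1,5): arm.movel(pt(a0+45*j/4,Z),vel=.05)
    arm.wait(.1); f0=favg(); e0=read_ee_pos()
    h=arm.movel(pt(a0+45,.1105),vel=.02,force_limit=2.2)
    print(k+1,h,e0.round(4),read_ee_pos().round(4),(favg()-f0).round(2),read_t())
    p,d=cams.snapshot("scene"); cv2.imwrite(f"pics/pad{k+1}.png",cv2.resize(p[150:250,235:345,::-1],(400,364)))
    if not h: break
    if k==0: arm.movel(pt(a0+45,Z),vel=.05)
a,b=[cv2.imread(f"pics/pad{i}.png") for i in(1,2)]; cv2.imwrite("pics/pad12.png",np.hstack([a,b]))
E
```

```text
1 True [ 0.5108 -0.0741  0.118 ] [ 0.5108 -0.0741  0.114 ] [ 0.22 -0.08  2.65] 9.2333
2 True [ 0.4661 -0.0923  0.118 ] [ 0.4661 -0.0923  0.1139] [ 0.16 -0.3   3.  ] 11.6917
```

View pics/pad12.png

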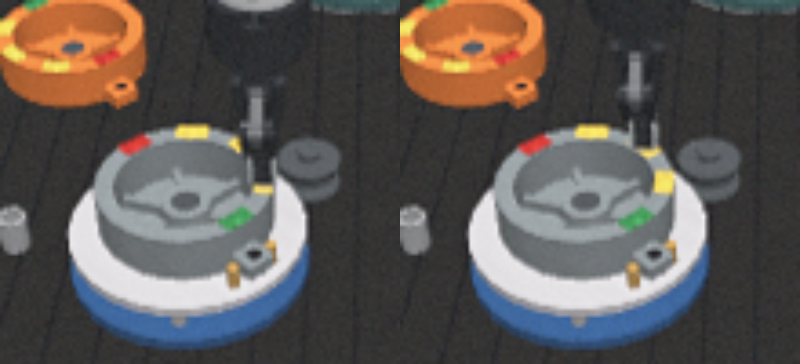

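Both crops show the fingers on the first and second yellow patches with the cover unmoved, and both contacts read about 2.7–3 N. On to the third yellow and red.

```bash
python3 - <<'E'
from mv import *
Z=.118
arm.movel(pt(0,Z),vel=.05)
for k in range(2,4):
    a0=-90+45*k
    for j in range(1,5): arm.movel(pt(a0+45*j/4,Z),vel=.05)
    arm.wait(.1); f0=favg(); e0=read_ee_pos()
    h=arm.movel(pt(a0+45,.1105),vel=.02,force_limit=2.2)
    print(k+1,h,e0.round(4),read_ee_pos().round(4),(favg()-f0).round(2),read_t())
    p,d=cams.snapshot("scene"); cv2.imwrite(f"pics/pad{k+1}.png",cv2.resize(p[150:250,235:345,::-1],(400,364)))
    if not h: break
    if k==2: arm.movel(pt(a0+45,Z),vel=.05)
a,b=[cv2.imread(f"pics/pad{i}.png") for i in(3,4)]; cv2.imwrite("pics/pad34.png",np.hstack([a,b]))
E
```

```text
3 True [ 0.4473 -0.1367  0.118 ] [ 0.4475 -0.1367  0.114 ] [ 0.31 -0.23  2.56] 14.15
4 True [ 0.4654 -0.1813  0.1179] [ 0.4657 -0.1814  0.114 ] [ 0.59 -0.31  2.57] 16.6083
```

View pics/pad34.png

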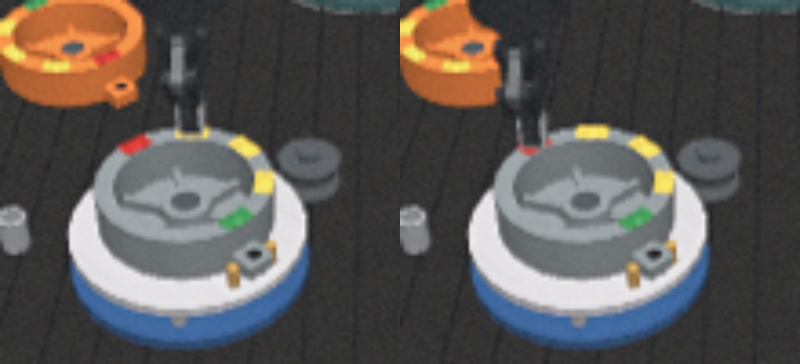

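The fingers are on the third yellow and then the red patch, with contact at each. Now I raise clear and check that nothing shifted.

```bash
python3 - <<'E'
from mv import *
from loc import pads,fit
arm.movel(pt(90,.22),vel=.1); arm.wait(.3)
print(read_ee_pos().round(4),favg().round(2),read_t())
p,d=cams.snapshot("scene"); cv2.imwrite("pics/end.png",p[:,:,::-1])
o=pads(p,cams.camera_params("scene"),(258,178,318,226))
for k in o: print(k[0],k[1],k[2])
E
```

```text
[ 0.4655 -0.1815  0.2197] [-0.24 -0.16 -0.08] 18.25
g 26 [299.6 209.6]
y 34 [287.2 185.5]
y 34 [302.1 189.6]
y 30 [307.  199.5]
r 27 [271.6 188.9]
```

View pics/end.png

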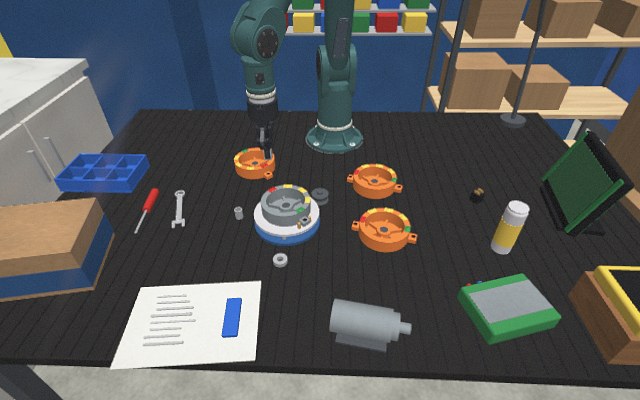

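The fingers are clear above the cover. The pads are within 0.1 px of their starting pixels, and the bystanders look unmoved.

```bash
python3 -c "
from bench import arm
print(arm.sign_off())"
```

```text
the job is handed in; nothing more can be done
None
```

The rim check is done and handed in at about 18 s of the 51 s allowed. With the gripper shut, the fingertips touched green, the three yellow pads and red in that order. Each touch came straight down at about 2.6–3.0 N. Between pads the tips followed the rim arc, nominally about 6 mm above the rim face.

**Last checks:**
- **Fingers:** they finished clear, with the tips about 0.11 m above the rim, and the averaged wrist force was back to about zero.
- **Cover:** the five pad positions in the scene camera matched the start to within 0.1 px, so the cover did not shift.
- **Bystanders:** by eye in the scene view they are where they were; I did not measure them.
- **Sprung plate:** I had no direct reading. Contact height and force suggest it went down about 2 mm at most, well under the 10 mm limit.

**Disagreement:** the two cameras differed by about 3.5 mm in x on where the cover's centre is. I used the mean, and pictures taken during each touch showed the fingers on that pad's coloured patch.

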